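Hang the nest plate on the twin headed pins

ROBOT

A 6-joint arm with a two-finger parallel gripper is mounted at the origin on the work surface. World frame = base frame: x ahead of the robot, y to its left, z up, the work surface at z = 0. Lengths are in m, angles in rad, forces in N, time in s.
With the tool pointing down it reaches from about 0.25 to 0.775 m from the base axis. Payload 4 kg.
Tool frame: the origin (TCP) lies at the very end of the fingers, on their centre line; the grasp point (between the pads) lies 19 mm behind it (robot.hold_point_z is the distance from the TCP to the grasp point, in m); z points along the fingers, y is the line along which they close (so a half turn about z gives the same grasp; the last joint's range is limited). The gripper opens to 94 mm and grips with 3 to 60 N. Pads are 16 mm wide; open, the fingers measure 119 mm over their backs; the gripper's body (75 mm by 177 mm) begins 78 mm behind the grasp point.
Start: joints at [-1.221, 0.087, 1.371, -0, 1.684, -0.103], TCP at [0.241, -0.495, 0.206] pointing down, gripper open.
Joint ranges: [-3.1, 3.1], [-0.76, 2.03], [0.27, 2.55], [-1.08, 4.22], [0.17, 2.65], [-2.57, 2.57]. Speed limits (rad/s): [2.79, 2.79, 3.14, 3.14, 3.14, 3.14].

INTERFACE

Orientations are given as [roll, pitch, yaw] about the fixed x, y, z axes, in that order (R = Rz(yaw) Ry(pitch) Rx(roll)).
In Python, from bench import robot gives the robot as it stands.
- The arm moves only by the tool carry_out, never from a script. Its argument "steps" is a list of rows, each a list of 3 entries, a list of its own where there are three numbers: the shift along the tool's x, y, z in m, then the turn about the tool's z in units of 10 degrees (1.0 is 10 degrees), then the closure, from -1 (fully open) to 1 (shut). In form: [[[tx, ty, tz], roll, jaw], ...]. A call has 1 to 10 rows; each row is the pose to reach, as a shift and turn from the pose commanded when the call began, along the tool's axes at that moment; what a row does not reach only later rows make up. A row lasts 1/8 s, in which the tool goes at most 62.5 mm and 10.7 degrees, less where a joint would pass 70% of its speed; a pose out of reach is approached as far as the arm can. A call with a gripper value outside its range is refused whole. The fingers move at their own pace and stop on an object; the grip force is fixed at half the most. Time passes only in rows, so rows that repeat a pose let the fingers close. It gives the time, the measured TCP pose, the force, the opening and the grip force at its end, in the units of the state.
- robot.get_obs(): the state, without advancing time (a new reading comes with each control period).
- robot.snapshot(name): name is "scene" or "top" or "wrist"; returns a dict with "image" (480x640x3 uint8, red, green, blue), "z_map" (480x640 float32, m along the optical axis (not along the pixel's ray), 0 where there is no reading), "mtx" (3x3 intrinsics, pixels), "R" (3x3) and "t" (3): a world point X has camera coordinates R X + t. Camera axes: x right, y down, z forward; pixel columns grow to the right and rows downward; lengths in m; the calibration is good to about 2 mm. A picture is of the moment at which its call begins.
- robot.close_job(): hands the job in; it is judged then, once.
The state is a dict: "time": time; "joint_positions": joint angles; "qvel": joint speeds; "joint_torque": joint torques, N m; "tool_pos": TCP position; "ee_rot": TCP orientation; "wrist_force": force on the tool from outside, world axes, zero at the start; "wrist_torque": the same for the moment, N m; "width": finger opening in m; "finger_force": force on a finger pad.
Only numpy, scipy, OpenCV 4.12 (cv2) and the standard library are available. Lean on these libraries where they do the work, as an engineer would, in place of code of your own. Each camera call takes 0.05 s, during which the arm holds its last target. There are 200 camera calls.

TASK

Take the aluminium nest plate by its tab out of the storage rack and hang it by its two keyholes on the two headed pins of the teal stand, yellow pads outward: both openings over the pin heads until the plate lies flush on the dark pin bar, then down until the necks carry it at the top of the slots, and let go. The bar is clamped at a height that is not known exactly, so feel for it, never pressing the stand with more than 25 N and never letting the plate drop onto the pins. Leave the bottle, screwdriver and V-block where they are.

Things in the scene. Friction and masses are not known exactly. Their poses are not given: they have to be found in the camera images.
- mount: Fixed teal angle stand; origin on the table under the middle of its panel's front face; x points backward through the panel (the pins point to -x), y along the panel, z up. Panel 170 mm wide, 12 mm thick (x 0 to 12 mm), top edge 154 mm above the table; black foot 12 mm high, 190 mm wide, in front as far as x = -30 mm. Axes are the same for the points on it.
- bar_nominal (a point): On the stand: middle of the front face of the dark steel pin bar (130 mm wide, 8 mm thick, face at stand x = -8 mm), midway between the pins, at the NOMINAL pin height, 118 mm above the table. The bar is clamped hard at an adjustable height: the pin axes, both level, really lie up to 20 mm higher or lower, which is not measured. The bar reaches 14 mm above and 30 mm below them.
- pin_a_nominal (a point): Foot of the pin at y = +45 mm, on the bar's face, at nominal height (true height up to 20 mm higher or lower). The pin is level, points to -x: first a neck 8 mm in diameter, 11.5 mm long, then a head 17 mm in diameter, 9 mm long, its last 3 mm tapered to 15 mm.
- pin_b_nominal (a point): Foot of the other, equal pin at y = -45 mm, on the bar's face, at nominal height (both pins always at one height).
- plate_mid (a point): Loose nest plate, 8 mm aluminium, 0.42 kg +-20 %, upright in the rack; point half-way up its 165 mm, on its centre line, mid thickness. x thickness, y width, z up; it hangs with axes parallel to the stand's. Flat +x face goes to the bar; yellow pads stand 8 mm out of the -x face. Body 140 mm wide, 95 mm high; above it a tab 56 mm wide, 70 mm high, pinched across its 8 mm from above.
- hole_a (a point): On the plate: centre of the 20 mm square opening of the keyhole at y = +45 mm, 42 mm above the bottom edge (40.5 mm below plate_mid), mid thickness. From the opening a slot 11 mm wide runs up to 22 mm above this point. The pin head comes in at the opening; lowering the plate 18 mm from there brings the top of the slot onto the neck.
- hole_b (a point): The same point of the other, equal keyhole, at y = -45 mm.
- rack: Fixed grey storage rack, 70 x 160 mm, 46 mm high, origin on the table under its centre; a slot 10 mm wide (its x) along its y, open at the top and the ends, floor 12 mm above the table, 34 mm deep. The plate stands in it and is lifted straight out.
- oil_mid (a point): Bystander: clear round bottle with a black cap, 48 mm diameter, 130 mm high; point half-way up. Leave it alone.
- driver_grip (a point): Bystander: screwdriver with a black handle lying on the bench; point on its handle. Leave it alone.
- vblock_mid (a point): Bystander: dark steel V-block 50 x 60 x 40 mm; point half-way up. Leave it alone.
There are look-alikes about, which are no part of the job. Leave any purple look-alike of the rack alone. Of the things that look like the part that bears plate_mid, the smaller one is meant.

How it is judged:
By the outcome, as a careful person would: the job done as asked, in the order asked, and still so for the second after the job is handed in, with the robot touching nothing.
It also fails if it takes over 54 s, if anything falls off the work surface, if the arm or the gripper's body presses on something with over 40 N, if the wrist force passes 120 N, or if a joint passes its speed limit or range.

## Working session

There is one attempt and no reset: what is moved stays moved. The work goes in short steps, Python scripts to look and compute and a tool call to move; the robot and the scene stay as the last step left them, time stands still between calls to the robot, and variables do not carry over. Pictures are saved under pics/ and viewed, at most 10 in all, crops included, and the job is handed in when it is done.

Besides the shell and the picture viewer there is one more tool, called after ">>>" by a JSON object that holds its "fn" and its "kwargs", one argument or row to a line. carry_out: Moves the arm, as the interface text tells. Its arguments: {"type":"object","properties":{"steps":{"type":"array","items":{"type":"array"}}},"required":["steps"]}

```bash
ls; mkdir -p pics
python3 - <<'E'
from bench import robot
import cv2, numpy as np
o=robot.get_obs(); print(o)
print(robot.hold_point_z)
for n in ["scene","top"]:
    s=robot.snapshot(n); np.savez(f"{n}0.npz",**s)
    cv2.imwrite(f"pics/{n}0.png",s["image"][:,:,::-1]); print(n,s["mtx"].tolist(),s["R"].round(3).tolist(),s["t"])
E
```

```text
pics
{'time': 0.0, 'joint_positions': array([-1.22109008e+00,  8.79516494e-02,  1.37223976e+00, -2.16566861e-05,
        1.68358180e+00, -1.03108107e-01]), 'qvel': array([ 0.00076867, -0.00064177, -0.00054517,  0.00013728,  0.00121924,
       -0.00083707]), 'joint_torque': array([ 1.27444096e-04, -3.40176380e+01, -3.02430546e+01,  7.18292291e-02,
        3.29384557e-02, -1.69722080e-04]), 'tool_pos': array([ 0.24042228, -0.49406624,  0.20431335]), 'ee_rot': array([-3.13942146e+00, -2.03024776e-04,  4.52811715e-01]), 'wrist_force': array([-0.81664203,  0.41577916, -0.17825462]), 'wrist_torque': array([-0.03927808, -0.00468328,  0.03852732]), 'finger_force': 0.0, 'width': 0.09378874960868538}
0.0188
scene [[539.0585565183525, 0.0, 319.9100104014175], [0.0, 539.0585565183525, 245.98262246003057], [0.0, 0.0, 1.0]] [[0.469, 0.883, -0.007], [0.689, -0.371, -0.622], [-0.552, 0.287, -0.783]] [-0.15264053 -0.34163246  1.23983914]
top [[484.175127646221, 0.0, 325.7410980380753], [0.0, 484.175127646221, 242.51254743882794], [0.0, 0.0, 1.0]] [[0.023, -0.999, -0.026], [-0.997, -0.021, -0.076], [0.076, 0.027, -0.997]] [-0.1013396   0.52794027  1.00637976]
```

View pics/scene0.png

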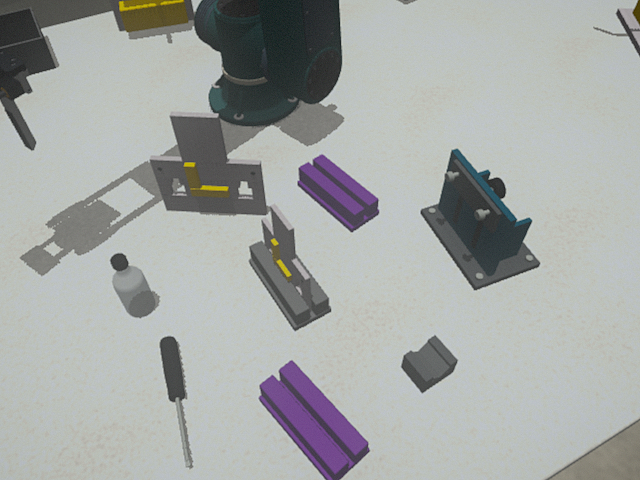

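View pics/top0.png

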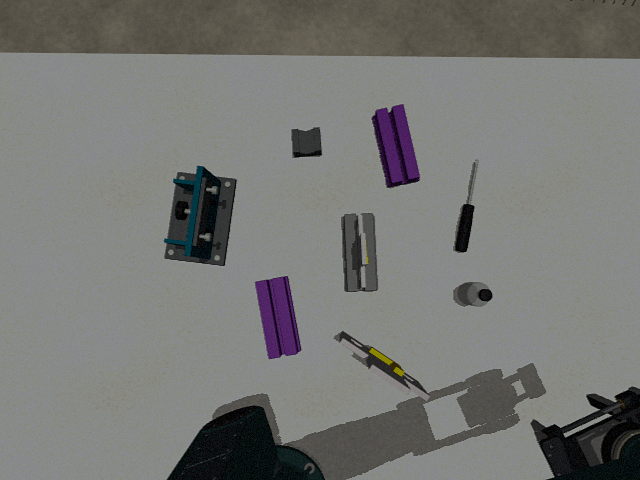

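The scene view shows the plate in the grey rack (scene ≈(280,250), top ≈(360,252)), the pads facing right in the top image. The stand is at scene ≈(485,215) and top ≈(200,215), with its pins also facing right. The larger look-alike at top ≈(385,365) and the purple racks get left alone.

```bash
cat > h.py <<'E'
import numpy as np, cv2
def cloud(s):
    z=s["z_map"]; v,u=np.mgrid[:480,:640]; K=s["mtx"]
    c=np.stack([(u-K[0,2])/K[0,0]*z,(v-K[1,2])/K[1,1]*z,z],-1)
    X=(c-s["t"])@s["R"]; X[z==0]=np.nan; return X
def line(P):
    m=np.median(P,0)
    vx,vy,x,y=cv2.fitLine(P[:,:2].astype(np.float32),cv2.DIST_HUBER,0,.001,.001).ravel()
    return m,np.degrees(np.arctan2(vy,vx)),(x,y)
E
python3 - <<'E'
from h import *
for n in ["top","scene"]:
    s=dict(np.load(n+"0.npz")); X=cloud(s); hsv=cv2.cvtColor(s["image"],cv2.COLOR_RGB2HSV)
    H,S,V=[hsv[...,i] for i in range(3)]; Z=X[...,2]
    u=np.arange(640)[None]+0*Z; v=np.arange(480)[:,None]+0*Z
    box=(lambda a,b,c,d:(u>a)&(u<b)&(v>c)&(v<d))
    bp=box(335,385,205,300) if n=="top" else box(245,332,200,330)
    bs=box(160,240,160,270) if n=="top" else box(418,542,145,290)
    print(n,"floor",np.nanmedian(Z[250:300,100:150]))
    P=X[bp&(Z>.02)]; print("z hist plate",np.percentile(P[:,2],[1,25,50,75,99]).round(3))
    for lo,hi,nm in[(.035,.055,"rack"),(.07,.11,"body"),(.12,.165,"tab"),(.165,.19,"tabtop")]:
        q=X[bp&(Z>lo)&(Z<hi)]
        if len(q)>8:
            m,a,c=line(q); d=np.array([np.cos(np.radians(a)),np.sin(np.radians(a))]);t=q[:,:2]@d
            w=q[:,:2]@np.array([-d[1],d[0]])
            print(nm,len(q),m.round(4),round(a,2),"ext mid",((np.percentile(t,1)+np.percentile(t,99))/2*d+np.median(w)*np.array([-d[1],d[0]])).round(4),np.ptp(np.percentile(t,[1,99])).round(3),"z99",np.percentile(q[:,2],[50,95]).round(4), "wmid",(np.percentile(w,2)+np.percentile(w,98))/2-np.median(w))
    teal=(H>85)&(H<110)&(S>120)
    for lo,hi,nm,mask in[(.145,.165,"paneltop",bs&teal),(.005,.02,"foot",bs&(S<90)),(.08,.145,"pins/bar",bs&~teal)]:
        q=X[mask&(Z>lo)&(Z<hi)]
        if len(q)>8:
            m,a,c=line(q); d=np.array([np.cos(np.radians(a)),np.sin(np.radians(a))]);t=q[:,:2]@d
            w=q[:,:2]@np.array([-d[1],d[0]])
            print(nm,len(q),m.round(4),round(a,2),"t",np.percentile(t,[1,99]).round(4),"w",np.percentile(w,[1,50,99]).round(4),"d",d.round(3),np.percentile(q[:,2],[5,50,95]).round(4))
for n,b in(("top",(150,260,150,280)),("scene",(410,550,140,300))):
    im=cv2.imread(f"pics/{n}0.png")[b[2]:b[3],b[0]:b[1]]; cv2.imwrite(f"pics/{n}c.png",cv2.resize(im,None,fx=4,fy=4,interpolation=cv2.INTER_CUBIC)[:600,:800])
E
```

```text
top floor 0.0004349508686899822
z hist plate [0.032 0.046 0.047 0.05  0.179]
rack 1742 [ 0.5095 -0.1541  0.0467] 6.77 ext mid [ 0.51   -0.1538] 0.157 z99 [0.0467 0.0496] wmid -0.006544520298258277
body 229 [ 0.4894 -0.1601  0.1068] 4.02 ext mid [ 0.5087 -0.1595] 0.139 z99 [0.1068 0.1094] wmid -0.004069437532757764
tab 36 [ 0.5073 -0.1568  0.1431] 3.73 ext mid [ 0.5085 -0.1567] 0.052 z99 [0.1431 0.1646] wmid 4.43257074383141e-05
tabtop 150 [ 0.5088 -0.1604  0.1773] 3.43 ext mid [ 0.5088 -0.1603] 0.055 z99 [0.1773 0.1801] wmid -0.00028384889881413744
paneltop 620 [0.5731 0.1548 0.1542] -6.0 t [0.472  0.6383] w [0.2077 0.2133 0.22  ] d [ 0.995 -0.104] [0.1511 0.1542 0.1571]
foot 2585 [0.5634 0.1573 0.0125] -40.33 t [0.2169 0.4265] w [0.4164 0.5043 0.6117] d [ 0.762 -0.647] [0.0091 0.0125 0.0161]
pins/bar 711 [0.5743 0.1435 0.1334] -6.38 t [0.4733 0.6357] w [0.1836 0.2046 0.2824] d [ 0.994 -0.111] [0.1014 0.1334 0.1443]
scene floor 0.04503475167220881
z hist plate [0.021 0.046 0.049 0.104 0.179]
rack 1962 [ 0.5411 -0.1726  0.0469] 12.86 ext mid [ 0.4762 -0.1817] 0.24 z99 [0.0469 0.0494] wmid 0.00980455767001398
body 875 [ 0.5186 -0.1617  0.0971] 4.18 ext mid [ 0.5093 -0.1627] 0.139 z99 [0.0971 0.109 ] wmid -0.00043704349506926143
tab 400 [ 0.5172 -0.1622  0.1429] 3.54 ext mid [ 0.5089 -0.1627] 0.057 z99 [0.1429 0.1629] wmid 0.0032395687862327716
tabtop 294 [ 0.5122 -0.1604  0.1772] 4.44 ext mid [ 0.5085 -0.1608] 0.057 z99 [0.1772 0.1795] wmid 0.0013213827429065517
paneltop 494 [0.5845 0.155  0.1555] -6.11 t [0.4747 0.6382] w [0.2106 0.2165 0.2223] d [ 0.994 -0.106] [0.1538 0.1555 0.1573]
foot 2863 [0.6243 0.1445 0.0135] 12.02 t [0.4954 0.7081] w [-0.0263  0.0234  0.2206] d [0.978 0.208] [0.0067 0.0135 0.0177]
pins/bar 2343 [0.5941 0.1457 0.12  ] -5.71 t [0.4742 0.6412] w [0.1787 0.2066 0.2771] d [ 0.995 -0.099] [0.0831 0.12   0.1432]
```

View pics/scenec.png

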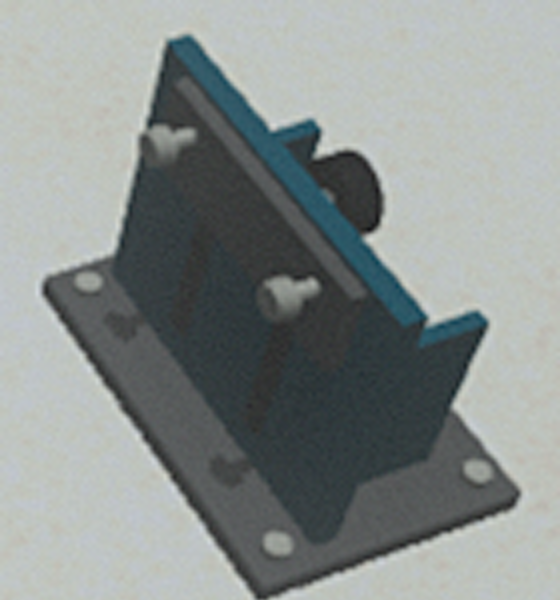

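The crop shows two pins with bright heads at about (165,140) and (280,295), on the dark bar a little below its upper edge.

```bash
cat >> h.py <<'E'
def meas_stand(s,b,a=-6.05):
    X=cloud(s);Z=X[...,2];d=np.array([np.cos(np.radians(a)),np.sin(np.radians(a))]);n=np.array([-d[1],d[0]])
    T=X[...,:2]@d;W=X[...,:2]@n
    hsv=cv2.cvtColor(s["image"],cv2.COLOR_RGB2HSV); teal=(hsv[...,0]>85)&(hsv[...,0]<110)&(hsv[...,1]>100)
    m=b&(T>.45)&(T<.66)
    q=m&(Z>.08)&(Z<.147)&(W>.174)&(W<.196)
    for lo,hi in((.45,.555),(.555,.66)):
        p=q&(T>lo)&(T<hi)
        h=p&(W<.186)
        print("pin t",np.percentile(T[p],[2,50,98]).round(4) if p.any() else 0,"w",np.percentile(W[p],[2,50]).round(4),"z",np.percentile(Z[p],[2,50,98]).round(4),p.sum(),
          "head",h.sum(),np.percentile(T[h],[3,97]).round(4) if h.any() else 0,np.percentile(Z[h],[3,97]).round(4) if h.any() else 0)
    p=m&~teal&(abs(W-.2035)<.006)&(Z>.08)&(Z<.15)
    print("bar t",np.percentile(T[p],[1,99]).round(4),"z",np.percentile(Z[p],[1,50,99]).round(4),"W",np.percentile(W[p],[5,50,95]).round(4))
    # bar front face & top
    f=p&(Z>.1)&(Z<.125); 
    if f.sum()>20: print("face",f.sum(),line(X[f])[1],np.median(W[f]))
E
python3 - <<'E'
from h import *
v,u=np.mgrid[:480,:640]
for n,b in(("top",(160,240,160,270)),("scene",(418,542,145,290))):
    s=dict(np.load(n+"0.npz")); print(n); meas_stand(s,(u>b[0])&(u<b[1])&(v>b[2])&(v<b[3]))
E
```

```text
top
pin t [0.5024 0.5099 0.5174] w [0.1799 0.1841] z [0.1327 0.1423 0.1462] 62 head 40 [0.5027 0.5174] [0.1327 0.1462]
pin t [0.5922 0.5993 0.607 ] w [0.1802 0.1847] z [0.1348 0.143  0.1464] 59 head 36 [0.5927 0.607 ] [0.1348 0.146 ]
bar t [0.4739 0.6374] z [0.081  0.1311 0.1498] W [0.2001 0.201  0.2091]
face 157 -5.8927517 0.2009945066533225
scene
pin t [0.5036 0.5124 0.5177] w [0.181  0.1843] z [0.1331 0.1417 0.1468] 86 head 53 [0.5036 0.5176] [0.1331 0.1466]
pin t [0.5936 0.6022 0.608 ] w [0.1813 0.1839] z [0.1327 0.1419 0.1468] 94 head 62 [0.5936 0.6077] [0.1327 0.1468]
bar t [0.4812 0.6273] z [0.0836 0.1308 0.1497] W [0.2012 0.2027 0.2091]
face 322 -5.765424 0.20276568222893027
```

```bash
sed -i 's/(Z<.147)&(W>.174)/(Z<.175)\&(W>.174)/; s/(Z<.15)$/(Z<.17)/' h.py
python3 - <<'E'
from h import *
v,u=np.mgrid[:480,:640]
for n,b in(("top",(160,240,160,270)),("scene",(418,542,145,290))):
    s=dict(np.load(n+"0.npz")); print(n); meas_stand(s,(u>b[0])&(u<b[1])&(v>b[2])&(v<b[3]))
E
python3 - <<'E'
from bench import robot
import cv2, numpy as np
s=robot.snapshot("wrist"); cv2.imwrite("pics/w0.png",s["image"][:,:,::-1])
o=robot.get_obs()
from scipy.spatial.transform import Rotation as R
Rt=R.from_euler('xyz',o["ee_rot"]).as_matrix()
print(Rt.round(3)); c=-s["R"].T@s["t"]; print("cam in tool",Rt.T@(c-o["tool_pos"]), "camaxis in tool",(Rt.T@s["R"].T).round(3).tolist())
E
```

```text
top
pin t [0.5024 0.5102 0.5173] w [0.1799 0.184 ] z [0.1327 0.1428 0.1474] 68 head 45 [0.5027 0.5173] [0.1327 0.1474]
pin t [0.5922 0.5993 0.607 ] w [0.1802 0.1847] z [0.1348 0.1432 0.148 ] 65 head 40 [0.5927 0.607 ] [0.1348 0.1475]
bar t [0.475  0.6353] z [0.0817 0.1439 0.1547] W [0.2002 0.2015 0.2089]
face 157 -5.8927517 0.2009945066533225
scene
pin t [0.5037 0.5119 0.5176] w [0.1808 0.1843] z [0.1332 0.1422 0.1476] 94 head 57 [0.5036 0.5175] [0.1331 0.1476]
pin t [0.5938 0.602  0.608 ] w [0.1812 0.184 ] z [0.1328 0.1426 0.1488] 106 head 71 [0.5938 0.6077] [0.1328 0.1487]
bar t [0.4826 0.6259] z [0.0848 0.1383 0.1548] W [0.2013 0.203  0.2091]
face 322 -5.765424 0.20276568222893027
[[ 0.899  0.438 -0.001]
 [ 0.438 -0.899  0.002]
 [ 0.    -0.002 -1.   ]]
cam in tool [ 0.07769432  0.00067912 -0.18003341] camaxis in tool [[-0.001, -0.963, -0.268], [1.0, -0.001, 0.0], [-0.001, -0.268, 0.963]]
```

>>> {"fn": "carry_out", "kwargs": {
  "steps": [
    [[0.388,-0.182,-0.02],2.22,-1],
    [[0.388,-0.182,-0.02],2.22,-1],
    [[0.388,-0.182,-0.02],2.22,-1],
    [[0.388,-0.182,-0.02],2.22,-1],
    [[0.388,-0.182,-0.02],2.22,-1],
    [[0.388,-0.182,-0.02],2.22,-1],
    [[0.388,-0.182,-0.02],2.22,-1],
    [[0.388,-0.182,-0.02],2.22,-1],
    [[0.388,-0.182,-0.02],2.22,-1],
    [[0.388,-0.182,-0.02],2.22,-1]
  ]
}}

```text
time: 1.4
tool_pos: [0.5091, -0.1624, 0.2253]
ee_rot: [3.141, 0.001, 0.063]
wrist_force: [-0.7, 0.5, -0.1]
width: 0.0939
finger_force: 0.0
```

Run:
```python
from h import *
from bench import robot
o=robot.get_obs(); print(o["time"],o["tool_pos"],np.degrees(o["ee_rot"]),o["wrist_force"],o["joint_positions"])
s=robot.snapshot("wrist"); np.savez("wrist1.npz",**s); cv2.imwrite("pics/w1.png",s["image"][:,:,::-1])
```

```text
1.4 [ 0.50908696 -0.16240638  0.22528497] [1.79986748e+02 3.49494374e-02 3.61983339e+00] [-0.66030956  0.54636303 -0.11752485] [-4.14607869e-01  4.96976698e-02  1.37158107e+00 -4.91375902e-04
  1.72074922e+00  1.09293707e+00]
```

View pics/w1.png

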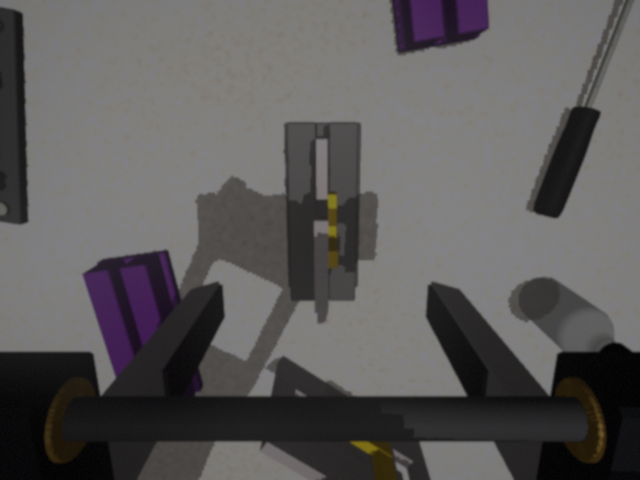

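The wrist view shows the tab at about (321,275), centred between the fingers at (222) and (428), with the pads at (333,230) on the right. I'll check the offset from the depth.

Run:
```python
from h import *
s=dict(np.load("wrist1.npz")); X=cloud(s);Z=X[...,2]
v,u=np.mgrid[:480,:640]
b=(u>285)&(u<365)&(v>120)&(v<330)
for lo,hi in((.04,.052),(.1,.115),(.165,.19)):
    q=X[b&(Z>lo)&(Z<hi)]
    if len(q)>8: print(lo,len(q),line(q),np.percentile(q,[2,98],axis=0).round(4))
```

```text
0.04 9153 (array([ 0.52365486, -0.15360346,  0.04672212]), np.float32(0.26372945), (np.float32(0.5319347), np.float32(-0.15600576))) [[ 0.4351 -0.1911  0.0451]
 [ 0.5876 -0.13    0.0483]]
0.1 981 (array([ 0.54762122, -0.15944084,  0.10765153]), np.float32(6.4725413), (np.float32(0.5291787), np.float32(-0.16158041))) [[ 0.4408 -0.1733  0.1038]
 [ 0.5773 -0.1537  0.1097]]
0.165 1348 (array([ 0.5106597 , -0.1608071 ,  0.17782329]), np.float32(3.551414), (np.float32(0.5103543), np.float32(-0.16081275))) [[ 0.4817 -0.1656  0.1707]
 [ 0.5364 -0.1562  0.1791]]
```

>>> {"fn": "carry_out", "kwargs": {
  "steps": [
    [[0.0,-0.0015,0.05],0,-1],
    [[0.0,-0.0015,0.08],0,-1],
    [[0.0,-0.0015,0.095],0,-1],
    [[0.0,-0.0015,0.095],0,-1],
    [[0.0,-0.0015,0.095],0,1],
    [[0.0,-0.0015,0.095],0,1],
    [[0.0,-0.0015,0.095],0,1],
    [[0.0,-0.0015,0.095],0,1],
    [[0.0,-0.0015,0.095],0,1],
    [[0.0,-0.0015,0.095],0,1]
  ]
}}

```text
time: 2.7
tool_pos: [0.5098, -0.1597, 0.1304]
ee_rot: [3.142, 0.0, 0.065]
wrist_force: [-0.1, 0.2, 0.8]
width: 0.037
finger_force: 0.0
```

>>> {"fn": "carry_out", "kwargs": {
  "steps": [
    [[0.0,0.0,0.0],0,1],
    [[0.0,0.0,0.0],0,1],
    [[0.0,0.0,0.0],0,1],
    [[0.0,0.0,0.0],0,1],
    [[0.0,0.0,0.0],0,1],
    [[0.0,0.0,0.0],0,1]
  ]
}}

```text
time: 3.45
tool_pos: [0.5098, -0.1597, 0.1304]
ee_rot: [3.141, 0.0, 0.065]
wrist_force: [-0.8, 0.3, -0.0]
width: 0.0074
finger_force: 30.0
```

>>> {"fn": "carry_out", "kwargs": {
  "steps": [
    [[0.0,0.0,-0.015],0,1],
    [[0.0,0.0,-0.035],0,1],
    [[0.0,0.0,-0.06],0,1],
    [[0.0,0.0,-0.085],0,1],
    [[0.0,0.0,-0.085],0,1],
    [[0.0,0.0,-0.085],0,1]
  ]
}}

```text
time: 4.2
tool_pos: [0.5093, -0.1594, 0.2144]
ee_rot: [-3.141, 0.002, 0.065]
wrist_force: [-0.4, -0.4, -5.2]
width: 0.0079
finger_force: 30.0
```

>>> {"fn": "carry_out", "kwargs": {
  "steps": [
    [[0.018,-0.06,0.0],0.3,1],
    [[0.036,-0.12,0.0],0.6,1],
    [[0.054,-0.175,0.0],0.8,1],
    [[0.066,-0.215,0.0],0.97,1],
    [[0.0725,-0.236,0.0],0.97,1],
    [[0.0725,-0.236,0.0],0.97,1],
    [[0.0725,-0.236,0.0],0.97,1],
    [[0.0725,-0.236,0.0],0.97,1]
  ]
}}

```text
time: 5.2
tool_pos: [0.5665, 0.0793, 0.2151]
ee_rot: [3.141, 0.001, -0.106]
wrist_force: [0.3, -0.2, -2.7]
width: 0.0082
finger_force: 30.0
```

Run:
```python
from h import *
from bench import robot
o=robot.get_obs(); print(o["time"],o["tool_pos"],np.degrees(o["ee_rot"]),o["wrist_force"],o["width"])
ims=[]
for n in("scene","top"):
    s=robot.snapshot(n); np.savez(n+"2.npz",**s); ims.append(s["image"][:,:,::-1])
c=[cv2.resize(ims[0][100:300,400:560],None,fx=3,fy=3),cv2.resize(ims[1][130:330,150:250],None,fx=3,fy=3)]
cv2.imwrite("pics/p2.png",np.hstack(c))
```

```text
5.2 [0.56647035 0.07934004 0.21508767] [ 1.79968759e+02  3.95701385e-02 -6.05237385e+00] [ 0.34746466 -0.24695401 -2.72983559] 0.008153965801278069
```

View pics/p2.png

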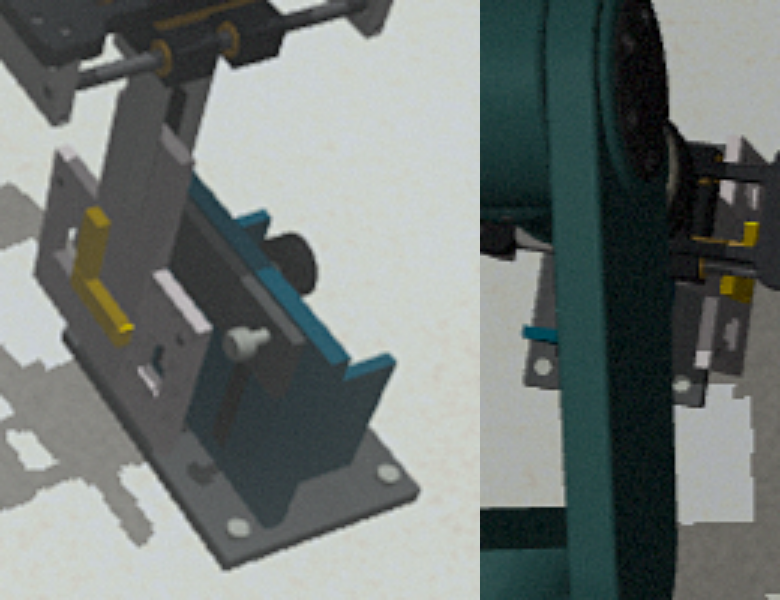

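The crop shows the plate held in front of the stand. The right pin is visible at crop (245,340), the right keyhole at about (160,360), and the pads face outward.

```bash
cat >> h.py <<'E'
def meas_plate(s,w0,a=-6.05,b=(405,500,140,255)):
    X=cloud(s);Z=X[...,2];d=np.array([np.cos(np.radians(a)),np.sin(np.radians(a))]);n=np.array([-d[1],d[0]])
    T=X[...,:2]@d;W=X[...,:2]@n; v,u=np.mgrid[:480,:640]
    m=(u>b[0])&(u<b[1])&(v>b[2])&(v<b[3])&(abs(W-w0+.004)<.003)&(abs(T-.555)<.09)&(Z>.06)&(Z<.215)
    A=np.c_[T[m]-.555,Z[m]-.14,np.ones(m.sum())]; r=np.ones(len(A),bool)
    for _ in range(4):
        k=np.linalg.lstsq(A[r],W[m][r],rcond=None)[0]; r=abs(W[m]-A@k)<.0015
    print("face W yaw/tilt deg",m.sum(),k[2].round(4),np.degrees(k[:2]).round(2))
    q=m&(Z>.1)&(Z<.18); 
    pts=np.c_[T[m],Z[m]].astype(np.float32); box=cv2.minAreaRect(pts[(pts[:,1]<.183)]); print("body rect",box)
    # horizontal/vertical edges
    rows=[(np.min(T[m&(abs(Z-z)<.002)]),np.max(T[m&(abs(Z-z)<.002)]))for z in(.105,.115,.165,.17,.175)]
    print("T edges",np.round(rows,4).tolist())
    cols=[(np.min(Z[m&(abs(T-t)<.002)]),np.max(Z[m&(abs(T-t)<.002)]))for t in(.49,.497,.51,.6,.613,.62)]
    print("Z edges",np.round(cols,4).tolist())
    # hole raster
    g=np.full((36,40),' ');
    for t,z in zip(T[m],Z[m]):
        i=int((.19-z)/.0028);j=int((t-.475)/.004)
        if 0<=i<36 and 0<=j<40:g[i,j]='#'
    print('\n'.join(''.join(x) for x in g))
E
python3 - <<'E'
from h import *
s=dict(np.load("scene2.npz")); meas_plate(s,.139)
v,u=np.mgrid[:480,:640]; meas_stand(s,(u>460)&(u<500))
E
```

```text
face W yaw/tilt deg 2361 0.1359 [-0.02  0.01]
body rect ((0.552864670753479, 0.13982340693473816), (0.1429373025894165, 0.08623035997152328), 0.029575973749160767)
T edges [[0.4827, 0.6225], [0.4837, 0.6221], [0.4849, 0.623], [0.4815, 0.6233], [0.4844, 0.6234]]
Z edges [[0.0987, 0.1935], [0.0991, 0.1944], [0.0989, 0.1954], [0.0975, 0.1942], [0.0988, 0.1945], [0.0973, 0.194]]
  ####################################  
  ###########   ######################  
 ##########     ################# ####  
 ##########     #####################   
  #########     ######################  
  ### #####     #####################   
 #########      ############## #######  
  #########     ######################  
  ###### ##     ########### #########   
   ########     ### #################   
  ######  #     ############### ######  
 ####### ##     ##############  #####   
  ######  #     ##############  #####   
  ## ##  #      ########## ###  ######  
  ###    #       #    #######    ### #  
 #####                   ####    #####  
  ####                   ####    ####   
  #####                  
[... 1051 characters left out ...]
                                                           ~~~~~~~~~~~~~^^^^^^^^^^^^^
    return _quantile_unchecked(
        a, q, axis, out, overwrite_input, method, keepdims, weights)
    return _ureduce(a,
                    func=_quantile_ureduce_func,
    ...<5 lines>...
                    overwrite_input=overwrite_input,
                    method=method)
    r = func(a, **kwargs)
    result = _quantile(arr,
                       quantiles=q,
    ...<2 lines>...
                       out=out,
                       weights=wgt)
    slices_having_nans = np.isnan(arr[-1, ...])
                                  ~~~^^^^^^^^^
IndexError: index -1 is out of bounds for axis 0 with size 0
```

>>> {"fn": "carry_out", "kwargs": {
  "steps": [
    [[0.0015,-0.01,0.0],0,1],
    [[0.0015,-0.02,0.0],0,1],
    [[0.0015,-0.029,0.0],0,1],
    [[0.0015,-0.032,0.0],0,1],
    [[0.0015,-0.032,0.0],0,1],
    [[0.0015,-0.032,0.0],0,1]
  ]
}}

```text
time: 6.05
tool_pos: [0.5715, 0.1121, 0.2155]
ee_rot: [3.141, -0.0, -0.104]
wrist_force: [0.2, -1.0, -3.6]
width: 0.0077
finger_force: 30.0
```

Run:
```python
from h import *
from bench import robot
o=robot.get_obs(); print(o["time"],o["tool_pos"],np.degrees(o["ee_rot"]),o["wrist_force"],o["width"])
s=robot.snapshot("scene"); np.savez("scene3.npz",**s)
c=cv2.resize(s["image"][140:240,410:510,::-1],None,fx=6,fy=6,interpolation=cv2.INTER_CUBIC)
cv2.imwrite("pics/p3.png",cv2.convertScaleAbs(c,alpha=1.6))
meas_plate(s,.171+.002)
```

```text
6.05 [0.57153265 0.11206384 0.21545829] [ 1.79978366e+02 -1.38375333e-03 -5.96057804e+00] [ 0.18508542 -0.97916492 -3.56773339] 0.0076691396143645065
face W yaw/tilt deg 2562 0.169 [ 0.07 -0.05]
body rect ((0.5545755624771118, 0.1401192843914032), (0.1426864117383957, 0.08565018326044083), 0.039654508233070374)
T edges [[0.485, 0.6255], [0.4843, 0.6257], [0.4844, 0.6252], [0.4859, 0.6249], [0.4853, 0.6246]]
Z edges [[0.1023, 0.1946], [0.1004, 0.1948], [0.0994, 0.1956], [0.0975, 0.1949], [0.098, 0.1952], [0.0988, 0.1933]]
  ####################################  
  ###########   ######################  
  ##########    ######################  
  #########     ######################  
   ########      #####################  
  ##########    ###### ###############  
  #########     ######################  
  #### ####     ######################  
  ##########     #####################  
  ##########     #####################  
  #####   ##     #####################  
  ###### # #    ########## ###  ######  
  ######  ##     ############## ######  
  ######  ##     #############  ######  
  #####         ###      #####   #####  
  #####    #              ###    #####  
  #####                  ####    ## ##  
  #####                   ###    #####  
  #####    #              ###    #####  
  #####    #             ####     ####  
  ######## #             #############  
  ### ######        #   ##############  
  ###### ## # ##  # # ################  
  # ##################################  
  ####################################  
  ########## ### # ###################  
  #### ###############################  
  ########  ## # #####################  
  ####################################  
  # ############### ##################  
  ####################################  
  ####  ###### ################ ###  #  
  ################## #################  
                #              #
```

View pics/p3.png

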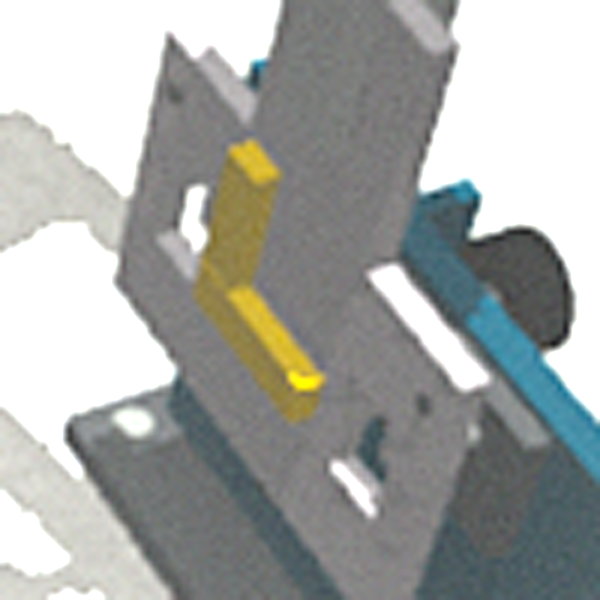

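>>> {"fn": "carry_out", "kwargs": {
  "steps": [
    [[0.0,-0.001,0.0005],0,1],
    [[0.0,-0.002,0.0005],0,1],
    [[0.0,-0.003,0.0005],0,1],
    [[0.0,-0.004,0.0005],0,1],
    [[0.0,-0.005,0.0005],0,1],
    [[0.0,-0.006,0.0005],0,1]
  ]
}}

```text
time: 6.85
tool_pos: [0.5722, 0.1183, 0.215]
ee_rot: [3.142, -0.0, -0.104]
wrist_force: [0.5, -0.3, -3.5]
width: 0.0078
finger_force: 30.0
```

>>> {"fn": "carry_out", "kwargs": {
  "steps": [
    [[0.0,-0.001,0.0],0,1],
    [[0.0,-0.002,0.0],0,1],
    [[0.0,-0.003,0.0],0,1],
    [[0.0,-0.004,0.0],0,1],
    [[0.0,-0.005,0.0],0,1]
  ]
}}

```text
time: 7.48
tool_pos: [0.5727, 0.1232, 0.215]
ee_rot: [3.142, -0.0, -0.104]
wrist_force: [0.5, -0.3, -3.1]
width: 0.0078
finger_force: 30.0
```

>>> {"fn": "carry_out", "kwargs": {
  "steps": [
    [[0.0,-0.0015,0.0],0,1],
    [[0.0,-0.003,0.0],0,1],
    [[0.0,-0.0045,0.0],0,1],
    [[0.0,-0.006,0.0],0,1],
    [[0.0,-0.007,0.0],0,1],
    [[0.0,-0.008,0.0],0,1]
  ]
}}

```text
time: 8.22
tool_pos: [0.5735, 0.1312, 0.2149]
ee_rot: [3.141, -0.0, -0.104]
wrist_force: [0.6, -0.2, -3.1]
width: 0.008
finger_force: 30.0
```

>>> {"fn": "carry_out", "kwargs": {
  "steps": [
    [[0.0,-0.001,0.0],0,1],
    [[0.0,-0.002,0.0],0,1],
    [[0.0,-0.003,0.0],0,1],
    [[0.0,-0.0035,0.0],0,1],
    [[0.0,-0.004,0.0],0,1]
  ]
}}

```text
time: 8.85
tool_pos: [0.5739, 0.1351, 0.215]
ee_rot: [3.142, -0.0, -0.104]
wrist_force: [-0.5, 1.0, -4.7]
width: 0.0078
finger_force: 30.0
```

>>> {"fn": "carry_out", "kwargs": {
  "steps": [
    [[0.0,-0.0005,0.0],0,1],
    [[0.0,-0.001,0.0],0,1],
    [[0.0,-0.001,0.0],0,1]
  ]
}}

```text
time: 9.22
tool_pos: [0.5741, 0.1361, 0.215]
ee_rot: [3.142, -0.0, -0.104]
wrist_force: [0.7, 0.3, -3.9]
width: 0.0078
finger_force: 30.0
```

>>> {"fn": "carry_out", "kwargs": {
  "steps": [
    [[0.0,-0.0005,0.0],0,1],
    [[0.0,-0.001,0.0],0,1],
    [[0.0,-0.001,0.0],0,1]
  ]
}}

```text
time: 9.6
tool_pos: [0.5741, 0.1371, 0.215]
ee_rot: [3.142, -0.0, -0.104]
wrist_force: [-0.9, -0.1, -3.9]
width: 0.0081
finger_force: 30.0
```

>>> {"fn": "carry_out", "kwargs": {
  "steps": [
    [[0.0,-0.0005,0.0],0,1],
    [[0.0,-0.001,0.0],0,1],
    [[0.0,-0.001,0.0],0,1]
  ]
}}

```text
time: 9.98
tool_pos: [0.5742, 0.1376, 0.215]
ee_rot: [3.141, -0.0, -0.104]
wrist_force: [-0.4, -1.2, -3.3]
width: 0.0081
finger_force: 30.0
```

>>> {"fn": "carry_out", "kwargs": {
  "steps": [
    [[0.0,-0.0005,0.0],0,1],
    [[0.0,-0.0005,0.0],0,1]
  ]
}}

```text
time: 10.22
tool_pos: [0.5742, 0.1377, 0.215]
ee_rot: [3.14, 0.0, -0.105]
wrist_force: [-0.2, -5.1, -3.1]
width: 0.008
finger_force: 30.0
```

>>> {"fn": "carry_out", "kwargs": {
  "steps": [
    [[0.0,0.0003,0.0015],0,1],
    [[0.0,0.0003,0.003],0,1],
    [[0.0,0.0003,0.0045],0,1],
    [[0.0,0.0003,0.006],0,1],
    [[0.0,0.0003,0.007],0,1],
    [[0.0,0.0003,0.008],0,1]
  ]
}}

```text
time: 10.98
tool_pos: [0.5744, 0.1377, 0.2072]
ee_rot: [3.141, -0.001, -0.104]
wrist_force: [-0.2, -5.3, -0.4]
width: 0.0081
finger_force: 30.0
```

>>> {"fn": "carry_out", "kwargs": {
  "steps": [
    [[0.0,0.0004,0.0015],0,1],
    [[0.0,0.0004,0.003],0,1],
    [[0.0,0.0004,0.0045],0,1],
    [[0.0,0.0004,0.0055],0,1],
    [[0.0,0.0004,0.0065],0,1]
  ]
}}

```text
time: 11.6
tool_pos: [0.5743, 0.1376, 0.2005]
ee_rot: [3.141, -0.0, -0.104]
wrist_force: [-1.3, -4.2, -0.5]
width: 0.008
finger_force: 30.0
```

>>> {"fn": "carry_out", "kwargs": {
  "steps": [
    [[0.0,0.0,0.0005],0,1],
    [[0.0,0.0,0.001],0,1],
    [[0.0,0.0,0.0015],0,1],
    [[0.0,0.0,0.002],0,1],
    [[0.0,0.0,0.002],0,1]
  ]
}}

```text
time: 12.22
tool_pos: [0.5742, 0.1376, 0.1984]
ee_rot: [3.141, -0.0, -0.104]
wrist_force: [0.1, -4.9, -1.0]
width: 0.0081
finger_force: 30.0
```

>>> {"fn": "carry_out", "kwargs": {
  "steps": [
    [[0.0,0.0,0.0005],0,1],
    [[0.0,0.0,0.001],0,1],
    [[0.0,0.0,0.001],0,1]
  ]
}}

```text
time: 12.6
tool_pos: [0.5742, 0.1376, 0.1974]
ee_rot: [3.141, -0.0, -0.104]
wrist_force: [-0.2, -6.2, -1.4]
width: 0.008
finger_force: 30.0
```

>>> {"fn": "carry_out", "kwargs": {
  "steps": [
    [[0.0,0.0002,0.0005],0,1],
    [[0.0,0.0002,0.001],0,1],
    [[0.0,0.0002,0.001],0,1]
  ]
}}

```text
time: 12.98
tool_pos: [0.5742, 0.1376, 0.1963]
ee_rot: [3.141, -0.0, -0.104]
wrist_force: [-0.7, -5.4, -2.2]
width: 0.0074
finger_force: 30.0
```

>>> {"fn": "carry_out", "kwargs": {
  "steps": [
    [[0.0,0.0002,0.0005],0,1],
    [[0.0,0.0002,0.001],0,1],
    [[0.0,0.0002,0.001],0,1]
  ]
}}

```text
time: 13.35
tool_pos: [0.5742, 0.1376, 0.1958]
ee_rot: [-3.141, -0.0, -0.104]
wrist_force: [-1.2, -4.1, -0.2]
width: 0.0079
finger_force: 30.0
```

>>> {"fn": "carry_out", "kwargs": {
  "steps": [
    [[0.0,0.0,0.0004],0,1],
    [[0.0,0.0,0.0004],0,1]
  ]
}}

```text
time: 13.6
tool_pos: [0.5742, 0.1376, 0.1957]
ee_rot: [-3.141, -0.001, -0.104]
wrist_force: [-1.7, -4.3, 3.5]
width: 0.008
finger_force: 30.0
```

>>> {"fn": "carry_out", "kwargs": {
  "steps": [
    [[0.0,0.0003,0.0],0,1],
    [[0.0,0.0003,0.0],0,1],
    [[0.0,0.0003,0.0],0,0.6],
    [[0.0,0.0003,0.0],0,0.3],
    [[0.0,0.0003,0.0],0,0.3],
    [[0.0,0.0003,0.0],0,0.3],
    [[0.0,0.0003,0.0],0,0.3]
  ]
}}

```text
time: 14.48
tool_pos: [0.5742, 0.1373, 0.1949]
ee_rot: [-3.141, 0.0, -0.104]
wrist_force: [0.4, 0.2, -0.4]
width: 0.0326
finger_force: 0.0
```

Run:
```python
from h import *
from bench import robot
o=robot.get_obs(); print(o["time"],o["tool_pos"],np.degrees(o["ee_rot"]),o["wrist_force"],o["width"])
s=robot.snapshot("scene"); np.savez("scene4.npz",**s)
c=cv2.resize(s["image"][110:240,410:540,::-1],None,fx=4.5,fy=4.5,interpolation=cv2.INTER_CUBIC)
cv2.imwrite("pics/p4.png",cv2.convertScaleAbs(c,alpha=1.6))
```

```text
14.475 [0.57417349 0.13730828 0.19494887] [-1.79990960e+02  4.05237629e-03 -5.95197361e+00] [ 0.42457149  0.2316412  -0.37718127] 0.03255252228331728
```

View pics/p4.png

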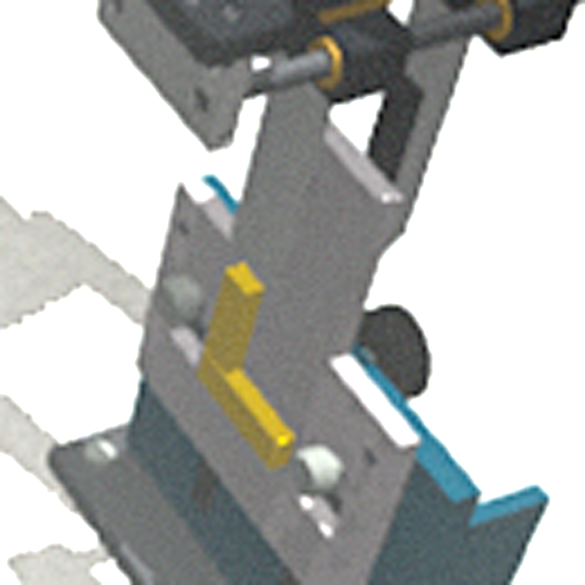

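Both heads, at about (182,295) and (320,468), stand out in front of the plate at the upper slots. The plate hangs level, and the fingers are open. I'll retract straight up.

>>> {"fn": "carry_out", "kwargs": {
  "steps": [
    [[0.0,0.0,-0.01],0,0.3],
    [[0.0,0.0,-0.03],0,0.3],
    [[0.0,0.0,-0.06],0,0.3],
    [[0.0,0.0,-0.09],0,0.3],
    [[0.0,0.0,-0.11],0,0.3],
    [[0.0,0.0,-0.11],0,0.3],
    [[0.0,0.0,-0.11],0,0.3]
  ]
}}

```text
time: 15.4
tool_pos: [0.5739, 0.1372, 0.3043]
ee_rot: [3.141, 0.001, -0.104]
wrist_force: [-0.2, 0.5, -0.4]
width: 0.0328
finger_force: 0.0
```

Run:
```python
from h import *
from bench import robot
o=robot.get_obs(); print(o["time"],o["tool_pos"],o["wrist_force"])
s=robot.snapshot("scene"); a=np.load("scene4.npz")
X,Y=cloud(s),cloud(a)
for r in((165,172,448,458),(195,205,425,435),(215,220,490,494)):
    f=lambda Q:np.nanmedian(Q[r[0]:r[1],r[2]:r[3]].reshape(-1,3),0).round(4)
    print(f(X),f(Y))
meas_plate(s,.201-.004)
```

```text
15.4 [0.57394213 0.1371555  0.30434043] [-0.16846742  0.53521014 -0.40683048]
[0.5235 0.14   0.1498] [0.5229 0.1398 0.1491]
[0.4584 0.1674 0.0021] [0.4579 0.1672 0.0019]
[0.6353 0.1286 0.1487] [0.6353 0.1286 0.1485]
face W yaw/tilt deg 2595 0.1945 [ 0.18 -0.06]
body rect ((0.5548866391181946, 0.1300569474697113), (0.10581014305353165, 0.14290322363376617), 89.9355239868164)
T edges [[0.4852, 0.6249], [0.4841, 0.6258], [0.484, 0.6242], [0.4864, 0.6251], [0.4845, 0.6251]]
Z edges [[0.0816, 0.1748], [0.078, 0.1753], [0.0787, 0.1747], [0.0789, 0.1746], [0.0792, 0.1745], [0.0791, 0.1746]]
             ###############            
             ### ## #######             
             ##############             
             ##############             
             ##############             
  ## #################################  
  ### ##### ##########################  
  ###########   ######################  
  ##########    ######################  
  ##########    ###### ###############  
  ## #######    ######################  
  # ########     #### ################  
  ##########     
[... 264 characters left out ...]
###  
  ###     ##    # ###########   ######  
  ###    ##      ##########     ######  
  ##      ##      #  ##  ##      ### #  
  #        #              #      #####  
  ##       #             ##      #####  
           #             ##      ### #  
  #        #              #      #####  
  ##  #    #             #    #    ###  
  ##### ##               ##### # #####  
  ##########    #  #    ######### ####  
  ##### ##############################  
  ############# #### ########## ######  
  # ############################# ####  
  ####################################  
  ####### ############################  
  ################# ##################  
  ################### ################
```

The plate hangs level and flush, and it didn't move when I retracted.

```bash
python3 -c "
from bench import robot
print(robot.close_job())"
```

```text
the job is handed in; nothing more can be done
None
```

The nest plate hangs by both keyholes on the stand's pins, flush on the bar with the yellow pads outward. The gripper is released and clear, and the job was handed in at about 15 s of robot time; the highest contact force I read on the stand was about 9 N.

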